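Start the cinnamon toast and bring the shaker to the front

ROBOT

A 6-joint arm with a two-finger parallel gripper is mounted at the origin on the work surface. World frame = base frame: x ahead of the robot, y to its left, z up, the work surface at z = 0. Lengths are in mm, angles in degrees, forces in N, time in s.
With the tool pointing down it reaches from about 350 to 950 mm from the base axis. Payload 17.4 kg.
Tool frame: the origin (TCP) lies at the very end of the fingers, on their centre line; the grasp point (between the pads) lies hold_point_z behind it (hold_point_z is the distance from the TCP to the grasp point, in mm); z points along the fingers, y is the line along which they close (so a half turn about z gives the same grasp; the last joint's range is limited). The gripper opens to 93 mm and grips with 3 to 60 N. Pads are 15 mm wide; open, the fingers measure 128 mm over their backs; the gripper's body (75 mm by 188 mm) begins 65 mm behind the grasp point.
Start: joints at [67.277, 6.646, 82.598, -0, 90.757, -2.166], TCP at [237.035, 632.018, 187.646] pointing down, gripper open.
Joint ranges: [-162.19, 162.19], [-47.58, 125.68], [4.15, 143.07], [-65.23, 245.23], [0.69, 171.88], [-170.13, 170.13]. Speed limits (degrees/s): [108.29, 108.29, 127.2, 180, 180, 180].

INTERFACE

Orientations are given as a 3x3 rotation matrix whose columns are the frame's x, y, z axes.
In Python, from workcell import * gives the robot as it stands. The module is installed in compiled form; this text tells all that it offers.
- The arm moves only by the tool carry_out, never from a script. Its argument "increments" is one flat list of numbers, 7 for each row, row after row: the shift along the world's x, y, z in mm, then the turn, a rotation vector about the world's x, y, z in degrees, then the closure, from -1 (fully open) to 1 (shut). A call has 1 to 8 rows; each row is the pose to reach, as a shift and turn from the pose commanded when the call began; what a row does not reach only later rows make up. A row lasts 1/12 s, in which the tool goes at most 41.7 mm and 7.16 degrees, less where a joint would pass 70% of its speed; a pose out of reach is approached as far as the arm can. A call with a gripper value outside its range is refused whole. The fingers move at their own pace and stop on an object; "force" is the grip in N (left out, the last holds). Time passes only in rows, so rows that repeat a pose let the fingers close. It gives the time, the measured TCP pose, the force, the opening and the grip force at its end, in the units of the state.
- get_obs(): the state, without advancing time (a new reading comes with each control period).
- grab_frame(name): name is "side" or "top" or "wrist"; returns a dict with "image" (420x560x3 uint8, red, green, blue), "vfov" (degrees; the focal length in pixels is half the picture's height over the tangent of half this angle, whatever the lens; pixels are square), "cx", "cy" (the principal point, pixels), "rvec" (rotation vector, rad) and "tvec" (3), from world to camera coordinates, as OpenCV has them; the wrist camera has in their place "mount" (4x4, takes a point from camera to tool coordinates, whose origin is the TCP and whose axes are the flange's). Camera axes: x right, y down, z forward; pixel columns grow to the right and rows downward; lengths in mm; the calibration is good to about 2 mm. A picture is of the moment at which its call begins: read the wrist's pose just before it. There is no depth.
- close_job(): hands the job in; it is judged then, once.
The state is a dict: "clock": time; "joint_pos": joint angles; "qvel": joint speeds; "tau": joint torques, N m; "position": TCP position; "ee_rot": TCP orientation; "wrist_force": force on the tool from outside, world axes, zero at the start; "moment": the same for the moment, N m; "finger_gap": opening from 0.0 (shut) to 1.0 (fully open); "grasp_force": force on a finger pad.
Only numpy, scipy, OpenCV 4.12 (cv2) and the standard library are available. Lean on these libraries where they do the work, as an engineer would, in place of code of your own. Each camera call takes 0.05 s, during which the arm holds its last target. There are 200 camera calls.

TASK

For cinnamon toast, push the toaster's lever down until it catches and stays down by itself, then turn the spice turntable until the metal shaker with the side handle stands at the front, straight behind the spoon rest. Finish while still holding the turntable firmly and motionless there (do not let go), so that the shaker can be lifted off. Turn it smoothly, so that the shaker and all jars stay standing in their places on it, and leave everything else on the counter alone.

Things in the scene. Friction and masses are not known exactly. Their poses are not given: they have to be found in the camera images.
- toaster: two-slot toaster, steel shell with black ends, fixed to the counter: 286 mm long (its x), 168 wide (y), 178 high; two slices of bread stick about 25 mm out of its top. Origin under its centre at counter height; its -x end carries the lever in a vertical slot, a dial and small buttons
- toaster_lever (a joint): how far the toaster's lever is pressed down, m: 0 = up (start), 0.055 = fully down at its stop. It is sprung: it pushes back lightly (2 to 5 N), then from about 0.033 on a catch must be passed, which takes up to about 10 N; past about 0.05 the catch holds it, let go before that it springs up again
- lever_knob (a point): centre of the top face of the lever's knob, a flat black tab standing out level from the toaster's -x end: 36 mm long, 50 wide (toaster's y), 14 thick; axes as the toaster's. The point is 22 mm out from the end face, 155 mm above the counter when up, 100 when down. The toaster's top is 178 mm high: to press the knob down the gripper should lean away from the toaster by about 30 degrees
- spice_board: fixed wooden board, 335 x 270 x 18 mm, under the turntable. Origin at counter height on the turntable's axis. Its -x side is the front (towards the robot), where a round steel spoon rest of 68 mm lies on the board's centre line, 165 mm from the axis; the board runs from 200 mm in front of the axis to 135 mm behind it
- turntable: spice turntable, turning about its upright axis over the board, no end stops, light friction (0.06 Nm). Wooden disc 250 mm across, 14 thick, thin steel rail round its edge, top 35 mm above the disc's underside, a post in the middle with a grip bar. Origin on the axis at the disc's underside, 24 mm above the counter. Jars stand on the disc in six places 82 mm from the axis, 60 degrees apart
- turntable_grip (a point): centre of the turntable's grip bar, on the turning axis, 176 mm above the counter. The bar is 80 mm long along the turntable's x, 16 mm thick along its y and 32 mm high (160 to 192 mm above the counter), well above all jars; gripped across its thickness from above it turns the turntable
- shaker: the cinnamon shaker: metal, 63 mm diameter, 117 mm tall, with a domed top with small holes and a side handle (reaching 57 mm from its axis at its +y); the only one of its shape on the turntable. Loose, 0.14 to 0.28 kg. Origin at the centre of its underside
- jar1: one of five equal round spice jars that stand loose on the turntable: glass with a dark lid, 51 mm diameter, 85 mm tall, 0.14 kg. Origin at the centre of its underside
- jar2: one of five equal round spice jars that stand loose on the turntable: glass with a dark lid, 51 mm diameter, 85 mm tall, 0.14 kg. Origin at the centre of its underside
- jar3: one of five equal round spice jars that stand loose on the turntable: glass with a dark lid, 51 mm diameter, 85 mm tall, 0.14 kg. Origin at the centre of its underside
- jar4: one of five equal round spice jars that stand loose on the turntable: glass with a dark lid, 51 mm diameter, 85 mm tall, 0.14 kg. Origin at the centre of its underside
- jar5: one of five equal round spice jars that stand loose on the turntable: glass with a dark lid, 51 mm diameter, 85 mm tall, 0.14 kg. Origin at the centre of its underside
- plate: white side plate, 164 mm diameter, 16 mm high, loose, to be left alone. Origin under its centre
- mug: blue mug, 78 mm diameter, 88 mm tall, handle at its +y, loose, to be left alone. Origin under its centre
- jam: jam jar, 68 mm diameter, 98 mm tall, loose, to be left alone. Origin under its centre
- mill: wooden pepper mill, 58 mm diameter, 170 mm tall, loose, to be left alone. Origin under its centre
- knife: table knife lying flat, 218 mm long along its x, 20 mm wide, 9 mm thick, loose, to be left alone. Origin near its middle at counter height
Not all that is in view belongs to the job. Leave any pink or purple look-alike of the shaker alone.

How it is judged:
By the outcome, as a careful person would: the job done as asked, in the order asked, and still so for the second after the job is handed in, while the arm keeps its last pose, push and grip.
It also fails if it takes over 72 s, if anything falls off the work surface, if the arm or the gripper's body presses on something with over 40 N, if the wrist force passes 120 N, or if a joint passes its speed limit or range.

## Working session

There is one attempt and no reset: what is moved stays moved. The work goes in short steps, Python scripts to look and compute and a tool call to move; the robot and the scene stay as the last step left them, time stands still between calls to the robot, and variables do not carry over. Pictures are saved under pics/ and viewed, at most 13 in all, crops included, and the job is handed in when it is done.

Besides the shell and the picture viewer there is one more tool, called after ">>>" as name(argument=value, ...), one argument or row to a line, values as JSON. carry_out: Moves the arm, as the interface text tells. Its arguments: {"type":"object","properties":{"increments":{"type":"array","items":{"type":"number"}},"force":{"type":"number"}},"required":["increments"]}

```bash
mkdir -p pics; cat > h.py <<'E'
from workcell import *
import numpy as np, cv2
def cam(name):
    o=get_obs(); f=grab_frame(name); im=f["image"]
    F=210/np.tan(np.radians(f["vfov"])/2); f["K"]=np.array([[F,0,f["cx"]],[0,F,f["cy"]],[0,0,1.]])
    if name=="wrist":
        M=np.array(f["mount"]); T=np.eye(4); T[:3,:3]=o["ee_rot"]; T[:3,3]=o["position"]; W=T@M
        f["R"]=W[:3,:3].T; f["c"]=W[:3,3]; f["t"]=-f["R"]@f["c"]
    else:
        f["R"]=cv2.Rodrigues(np.array(f["rvec"],float))[0]; f["t"]=np.array(f["tvec"],float).ravel(); f["c"]=-f["R"].T@f["t"]
    return f
def ray(f,u,v):
    d=f["R"].T@np.linalg.inv(f["K"])@np.array([u,v,1.]); return f["c"],d/np.linalg.norm(d)
def onz(f,u,v,z):
    c,d=ray(f,u,v); return c+d*(z-c[2])/d[2]
def tri(*fuv):
    A=np.zeros((3,3));b=np.zeros(3)
    for f,u,v in fuv:
        c,d=ray(f,u,v);P=np.eye(3)-np.outer(d,d);A+=P;b+=P@c
    return np.linalg.solve(A,b)
def proj(f,p):
    q=f["K"]@(f["R"]@np.array(p,float)+f["t"]); return q[:2]/q[2]
E
python3 - <<'E'
from h import *
import pickle
d={}
for n in("side","top","wrist"):
    f=cam(n); d[n]=f; cv2.imwrite(f"pics/{n}0.png",f["image"][:,:,::-1]); print(n,f["vfov"],f["c"].round(),f["R"][2].round(2))
    print({k:v for k,v in f.items() if k not in("image","R","K","c","t")} if n=="wrist" else "")
pickle.dump(d,open("f0.pkl","wb"))
o=get_obs(); print(o["clock"],o["ee_rot"],o["wrist_force"],[k for k in o], [n for n in dir() if 'hold' in n])
import workcell; print([n for n in dir(workcell) if n[0]!='_'])
E
```

```text
side 53.102236868149646 [   64. -1029.   818.] [ 0.38  0.76 -0.52]

top 47.965627984616084 [ 456.  -47. 1583.] [ 0.07  0.01 -1.  ]

wrist 69.23277681015854 [163. 661. 384.] [ 0.26 -0.1  -0.96]
{'vfov': 69.23277681015854, 'cx': 278.82405279739373, 'cy': 211.8407366972939, 'mount': array([[ 1.60898289e-04, -9.59291785e-01, -2.82416795e-01,
         7.91218447e+01],
       [ 9.99999987e-01,  1.61977354e-04,  1.95269606e-05,
         1.11051587e+00],
       [ 2.70130724e-05, -2.82416795e-01,  9.59291798e-01,
        -1.97379860e+02],
       [ 0.00000000e+00,  0.00000000e+00,  0.00000000e+00,
         1.00000000e+00]])}
0.15 [[-9.36307428e-01  3.51181260e-01 -3.51281660e-04]
 [ 3.51181434e-01  9.36307055e-01 -8.35919297e-04]
 [ 3.53483049e-05 -9.06041044e-04 -9.99999589e-01]] [ 0.20597773 -0.19324868 -0.37098022] ['clock', 'joint_pos', 'qvel', 'tau', 'position', 'ee_rot', 'wrist_force', 'moment', 'grasp_force', 'finger_gap'] ['hold_point_z']
['IKError', 'close_job', 'get_obs', 'grab_frame', 'hold_point_z']
```

View pics/top0.png

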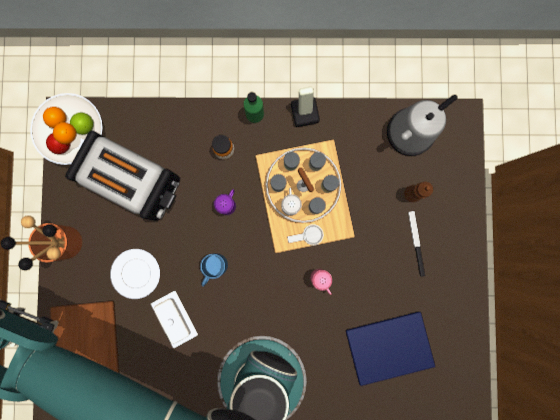

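View pics/side0.png

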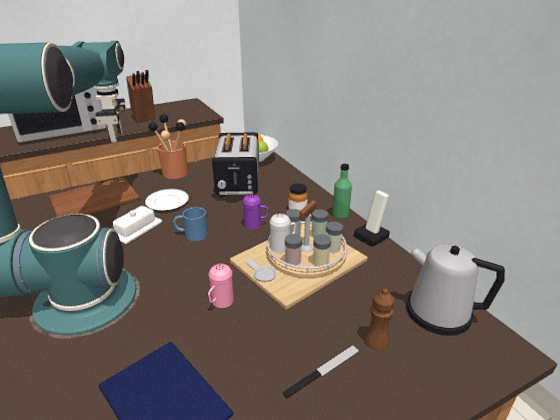

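```bash
python3 - <<'E'
import cv2,numpy as np
t=cv2.imread("pics/top0.png")
a=cv2.resize(t[130:260,245:375],(600,600),interpolation=cv2.INTER_CUBIC)
b=cv2.resize(t[125:225,60:190],(780,600),interpolation=cv2.INTER_CUBIC)
s=cv2.imread("pics/side0.png")
c=cv2.resize(s[120:210,190:290],(333,300),interpolation=cv2.INTER_CUBIC)
e=cv2.resize(s[190:300,225:375],(409,300),interpolation=cv2.INTER_CUBIC)
a=cv2.resize(a,(300,300));b=cv2.resize(b,(390,300))
z=np.zeros((600,800,3),np.uint8); z[:300,:300]=a; z[:300,300:690]=b; z[300:,:333]=c; z[300:,340:749]=e
cv2.imwrite("pics/crop1.png",z)
E
```

```text
(no output)
```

View pics/crop1.png

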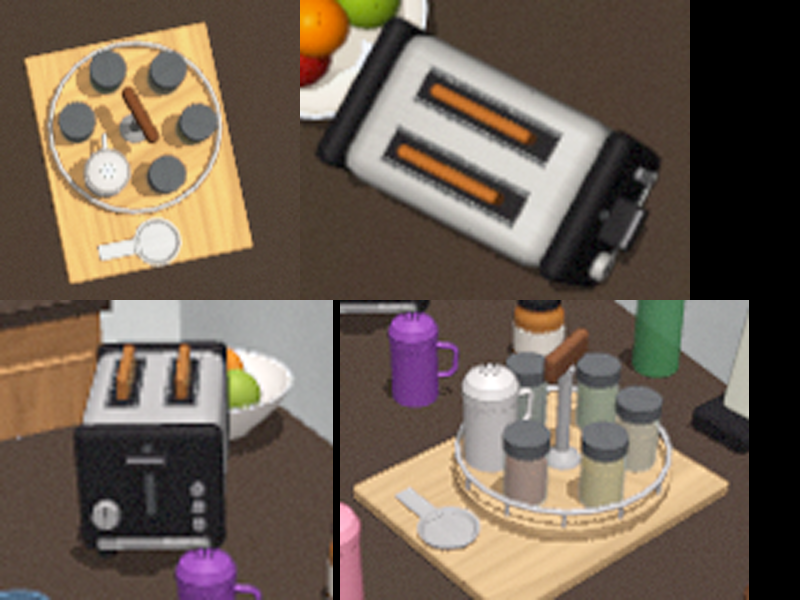

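```bash
cat > m.py <<'E'
from h import *
import pickle
d=pickle.load(open("f0.pkl","rb")); t,s=d["top"],d["side"]
def pts(f,mask,z):
    v,u=np.nonzero(mask); return np.array([onz(f,a,b,z)[:2] for a,b in zip(u,v)],np.float32)
def big(mask,box):
    m=np.zeros(mask.shape,np.uint8); x0,y0,x1,y1=box; m[y0:y1,x0:x1]=mask[y0:y1,x0:x1]
    n,l,st,c=cv2.connectedComponentsWithStats(m); k=1+np.argmax(st[1:,4]); return l==k,c[k],st[k]
def rect(p): # min area rect: centre,size,long axis angle
    (c,(w,h),a)=cv2.minAreaRect(p); a=a if w>=h else a+90; return np.round(c,1),round(max(w,h),1),round(min(w,h),1),round((a+90)%180-90,1)
hsv=cv2.cvtColor(t["image"],cv2.COLOR_RGB2HSV); H,S,V=cv2.split(hsv)
hs=cv2.cvtColor(s["image"],cv2.COLOR_RGB2HSV); H2,S2,V2=cv2.split(hs)
print("board samp",hsv[240,280],"bar",hsv[180,306],"bread",hsv[165,122],"shaker",hsv[204,291],"sidebar",hs[209,308])
wood=((H>8)&(H<28)&(S>60)&(V>120)).astype(np.uint8)
m,c,st=big(wood,(245,130,365,260)); print("board",c,st,rect(pts(t,m,18)))
bar=((H<14)&(S>120)&(V<150)&(V>40)).astype(np.uint8)
m,c,st=big(bar,(290,162,322,200)); print("bar",c,st,rect(pts(t,m,192)),pts(t,m,192).mean(0)); cb=c
bar2=((H2<14)&(S2>100)&(V2>40)).astype(np.uint8)
m,c,st=big(bar2,(285,195,330,228)); print("bar side",c,st,"tri",tri((t,*cb),(s,*c)))
wh=((S<40)&(V>170)).astype(np.uint8)
m,c,st=big(wh,(280,192,303,216)); print("shaker",c,st,onz(t,*c,110))
m,c,st=big(wh,(303,224,326,246)); print("rest",c,st,onz(t,*c,20))
br=((H<18)&(S>120)&(V>110)).astype(np.uint8)
for b in((95,150,145,175),(80,170,130,200)):
    m,c,st=big(br,b); print("bread",c,st,rect(pts(t,m,203)))
stl=((S<40)&(V>120)).astype(np.uint8)
m,c,st=big(stl,(70,130,160,215)); print("steel",c,st,rect(pts(t,m,178)))
E
python3 m.py
```

```text
board samp [ 19 128 240] bar [ 11 175 143] bread [ 14 189 182] shaker [110  10 232] sidebar [ 11 148 112]
board [305.63641845 205.53271028] [ 255  139  100  114 3317] (array([ 610.7, -137.7]), 336.4, 270.1, 11.7)
bar [305.18699187 179.3902439 ] [298 168  15  24 123] (array([ 641.6, -130.6]), 77.2, 14.7, 29.7) [ 641.31866 -130.19398]
bar side [307.52023121 209.50289017] [300 200  16  21 173] tri [ 643.34468232 -131.11937921  176.88454522]
shaker [291.19014085 203.75704225] [282 192  19  22 284] [575.21485532 -91.31642674 110.        ]
rest [312.49032258 234.2516129 ] [303 225  20  20 310] [ 481.71401202 -164.66677004   20.        ]
bread [120.04268293 162.38414634] [104 153  33  20 164] (array([688. , 418.8]), 107.3, 13.2, 63.8)
bread [108.7030303  182.41212121] [ 93 173  33  20 165] (array([628.3, 449.6]), 106.9, 13.1, 63.9)
steel [118.80060652 174.33358605] [  76  137   84   76 2638] (array([657.1, 431.5]), 222.7, 155.6, 63.0)
```

```bash
cat >> h.py <<'E'
from scipy.spatial.transform import Rotation as Ro
def target(xdir_deg,tilt,yaw_y):
    """tool z leans by tilt towards xdir; tool y horizontal at yaw_y"""
    a=np.radians(xdir_deg); z=np.array([np.sin(np.radians(tilt))*np.cos(a),np.sin(np.radians(tilt))*np.sin(a),-np.cos(np.radians(tilt))])
    b=np.radians(yaw_y); y=np.array([np.cos(b),np.sin(b),0]); return np.c_[np.cross(y,z),y,z]
def inc(p,R,o=None):
    o=o or get_obs(); rv=Ro.from_matrix(R@np.array(o["ee_rot"]).T).as_rotvec(degrees=True)
    print("at",np.round(o["position"],1),"shift",np.round(np.array(p)-o["position"],1),"rotvec",rv.round(2),"|",np.linalg.norm(rv).round(1))
E
python3 - <<'E'
from h import *
import pickle
d=pickle.load(open("f0.pkl","rb")); t,s=d["top"],d["side"]
print(hold_point_z)
print("knob top",onz(t,167.3,199,155),"tri",tri((t,167.3,199),(s,234,168.6)))
for c in((657,433),):
    k=np.array([*c,0])-165*np.array([np.cos(np.radians(63.5)),np.sin(np.radians(63.5)),0]); k[2]=155
    print(k,proj(t,k),proj(s,k))
inc([575,270,260],target(63.5,30,-26.5))
E
```

```text
18.8
knob top [584.27737364 286.86668308 155.        ] tri [584.9110698  288.52021536 147.93852163]
[583.37736084 285.33583034 155.        ] [167.79617024 199.29707497] [233.84979214 167.27467741]
at [237.  631.8 187.1] shift [ 338.  -361.8   72.9] rotvec [ 31.41  12.29 -93.53] | 99.4
```

>>> carry_out(
  increments=[20, -20, 15, 2, 0.8, -5.8, 1, 45, -45, 35, 3.9, 1.5, -11.7, 1, 75, -75, 55, 5.9, 2.3, -17.5, 1, 100, -100, 75, 7.8, 3.1, -23.4, 1, 120, -120, 85, 9.8, 3.8, -29.2, 1, 140, -140, 95, 11.8, 4.6, -35, 1, 155, -155, 100, 13.7, 5.4, -40.9, 1, 170, -170, 100, 15.7, 6.1, -46.8, 1],
  force=20,
)

```text
clock: 0.82
position: [408.3, 460.9, 289.2]
ee_rot: [[-0.376, 0.927, 0.014], [0.89, 0.357, 0.284], [0.259, 0.119, -0.959]]
wrist_force: [0.3, -0.3, 0.0]
finger_gap: 0.476
grasp_force: 0.0
```

```bash
python3 - <<'E'
from h import *
inc([575,270,260],target(63.5,30,-26.5)); o=get_obs(); print(o["joint_pos"],o["clock"])
E
```

```text
at [408.3 460.9 289.2] shift [ 166.7 -190.9  -29.2] rotvec [ 15.62   6.26 -46.35] | 49.3
[ 39.52376623 -10.13597557  90.95446721  12.16517244  87.9284354
  18.30824249] 0.8167
```

>>> carry_out(
  increments=[21, -24, -4, 2, 0.8, -5.8, 1, 42, -48, -8, 3.9, 1.5, -11.7, 1, 63, -72, -12, 5.9, 2.3, -17.5, 1, 84, -96, -16, 7.8, 3.1, -23.2, 1, 105, -120, -20, 9.8, 3.8, -29, 1, 126, -144, -24, 11.8, 4.7, -34.8, 1, 147, -168, -27, 13.7, 5.4, -40.6, 1, 167, -191, -29, 15.6, 6.2, -46.4, 1],
)

```text
clock: 1.48
position: [574.9, 269.3, 258.1]
ee_rot: [[0.387, 0.895, 0.222], [0.775, -0.446, 0.447], [0.499, -0.001, -0.867]]
wrist_force: [0.1, 1.6, -0.5]
finger_gap: 0.005
grasp_force: 0.0
```

```bash
python3 - <<'E'
from h import *
import pickle
f=cam("wrist"); pickle.dump(f,open("w1.pkl","wb")); o=get_obs(); inc([584,286.5,175],target(63.5,30,-26.5)); print(o["joint_pos"],o["clock"],o["finger_gap"])
cv2.imwrite("pics/w1.png",f["image"][:,:,::-1]); print("knob",proj(f,[584,286.5,155]),"tcp",proj(f,o["position"]))
E
```

```text
at [577.  266.3 257. ] shift [  7.   20.2 -82. ] rotvec [-0.02 -0.16  0.57] | 0.6
[ 10.36691195 -13.78144446  99.80925934  24.19488822  76.06299042
  35.32237471] 1.5333 0.00304471281354622
knob [279.91205827 236.95278163] tcp [284.24436381 244.73311598]
```

View pics/w1.png

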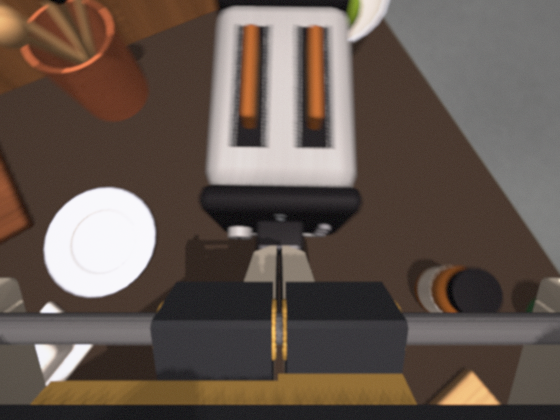

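>>> carry_out(
  increments=[4, 6, -20, 0, 0, 0, 1, 8, 12, -40, 0, 0, 0, 1, 11, 17, -60, 0, 0, 0, 1, 11, 17, -75, 0, 0, 0, 1, 11, 17, -85, 0, 0, 0, 1, 11, 17, -87, 0, 0, 0, 1, 11, 17, -87, 0, 0, 0, 1],
)

```text
clock: 2.12
position: [584.8, 287.9, 171.5]
ee_rot: [[0.382, 0.897, 0.22], [0.778, -0.441, 0.447], [0.498, 0.001, -0.867]]
wrist_force: [0.1, -0.4, -0.5]
finger_gap: 0.001
grasp_force: 0.0
```

```bash
python3 - <<'E'
from h import *
inc([585,288,172],target(63.5,30,-26.5)); o=get_obs(); print(o["clock"],o["wrist_force"])
E
```

```text
at [584.8 287.9 171.5] shift [0.2 0.1 0.5] rotvec [ 0.14 -0.03 -0.31] | 0.3
2.1167 [ 0.05201601 -0.38582032 -0.49827199]
```

Now press: down 48 mm smoothly (just to the catch region), reading force.

>>> carry_out(
  increments=[0, 0, -7, 0, 0, 0, 1, 0, 0, -14, 0, 0, 0, 1, 0, 0, -21, 0, 0, 0, 1, 0, 0, -27, 0, 0, 0, 1, 0, 0, -33, 0, 0, 0, 1, 0, 0, -39, 0, 0, 0, 1, 0, 0, -45, 0, 0, 0, 1, 0, 0, -45, 0, 0, 0, 1],
)

```text
clock: 2.78
position: [584.7, 287.9, 125.2]
ee_rot: [[0.383, 0.897, 0.22], [0.778, -0.441, 0.446], [0.498, 0.0, -0.867]]
wrist_force: [1.1, 0.1, 1.6]
finger_gap: 0.005
grasp_force: 0.5
```

>>> carry_out(
  increments=[0, 0, -5, 0, 0, 0, 1, 0, 0, -9, 0, 0, 0, 1, 0, 0, -13, 0, 0, 0, 1, 0, 0, -17, 0, 0, 0, 1, 0, 0, -20, 0, 0, 0, 1, 0, 0, -22, 0, 0, 0, 1, 0, 0, -22, 0, 0, 0, 1],
)

```text
clock: 3.37
position: [585.0, 288.0, 104.2]
ee_rot: [[0.382, 0.897, 0.22], [0.778, -0.441, 0.447], [0.498, 0.001, -0.867]]
wrist_force: [-0.8, -0.8, 2.0]
finger_gap: 0.006
grasp_force: 1.2
```

>>> carry_out(
  increments=[0, 0, -1.5, 0, 0, 0, 1, 0, 0, -3, 0, 0, 0, 1, 0, 0, -3, 0, 0, 0, 1],
)

```text
clock: 3.62
position: [585.0, 288.0, 101.5]
ee_rot: [[0.382, 0.897, 0.221], [0.778, -0.441, 0.447], [0.498, 0.001, -0.867]]
wrist_force: [-0.3, -1.3, 2.6]
finger_gap: 0.003
grasp_force: 1.3
```

>>> carry_out(
  increments=[0, 0, -2, 0, 0, 0, 1, 0, 0, -3, 0, 0, 0, 1, 0, 0, -3, 0, 0, 0, 1],
)

```text
clock: 3.87
position: [585.0, 288.0, 98.4]
ee_rot: [[0.382, 0.897, 0.221], [0.778, -0.441, 0.447], [0.498, 0.001, -0.867]]
wrist_force: [-0.9, -1.1, 3.7]
finger_gap: 0.004
grasp_force: 1.4
```

```bash
python3 - <<'E'
from h import *
import pickle
o=get_obs(); f=cam("wrist"); s=cam("side"); print(o["clock"],o["position"],o["wrist_force"],"tcp px",proj(f,o["position"]),"side",proj(s,o["position"]))
a=cv2.resize(f["image"][130:330,150:420,::-1],(405,300)); 
p=proj(s,o["position"]).astype(int); b=cv2.resize(s["image"][p[1]-50:p[1]+50,p[0]-65:p[0]+65,::-1],(390,300),interpolation=cv2.INTER_CUBIC)
cv2.imwrite("pics/p1.png",np.hstack([a,b]))
E
```

```text
3.8667 [585.02439588 288.00625007  98.41133548] [-0.87115096 -1.08771469  3.72844551] tcp px [279.57791586 242.00209372] side [234.81317349 180.59984185]
```

View pics/p1.png

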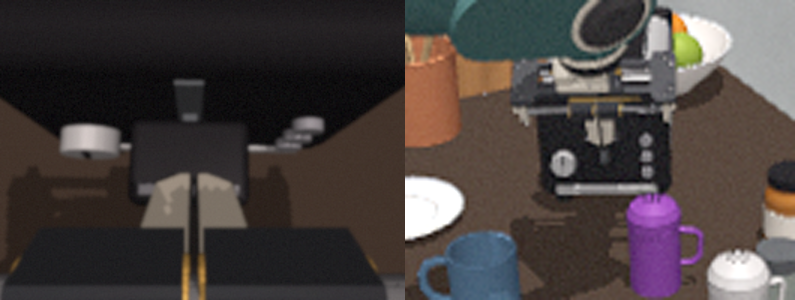

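```bash
python3 - <<'E'
from h import *
o=get_obs(); f=cam("wrist")
X=np.array([np.cos(np.radians(63.5)),np.sin(np.radians(63.5)),0]); k=np.array([584,286.5,0])
g=cv2.cvtColor(f["image"],cv2.COLOR_RGB2GRAY)
print(g[195:275:2,265].tolist()); print(g[230,225:330:2].tolist())
for z in (155,130,120,110,105,100,95):
    L=[proj(f,k+a*X+b*np.array([-X[1],X[0],0])+[0,0,z]).round(0).astype(int).tolist() for a in(18,-18) for b in(-25,25)]
    print(z,L)
E
```

```text
[13, 21, 14, 11, 16, 8, 14, 16, 25, 33, 36, 35, 36, 38, 37, 42, 37, 39, 39, 41, 44, 41, 39, 41, 45, 36, 93, 142, 146, 145, 143, 133, 117, 117, 121, 119, 114, 117, 118, 116]
[123, 103, 72, 60, 73, 66, 34, 31, 38, 40, 42, 41, 44, 42, 43, 43, 39, 40, 40, 44, 37, 41, 41, 42, 42, 39, 42, 40, 39, 41, 40, 38, 44, 43, 42, 40, 41, 42, 41, 43, 44, 44, 40, 33, 29, 60, 108, 110, 115, 118, 117, 98, 92]
155 [[327, 197], [232, 197], [329, 266], [229, 266]]
130 [[321, 209], [238, 208], [322, 269], [236, 268]]
120 [[319, 212], [240, 212], [320, 270], [238, 269]]
110 [[317, 216], [242, 215], [318, 270], [240, 270]]
105 [[316, 217], [243, 217], [317, 271], [241, 270]]
100 [[315, 219], [244, 219], [316, 271], [242, 271]]
95 [[314, 220], [245, 220], [315, 271], [243, 271]]
```

```bash
python3 - <<'E'
from h import *
f=cam("wrist"); 
a=f["image"][185:285,215:345,::-1].astype(float)
a=(255*(a/255)**0.5).astype(np.uint8)
cv2.imwrite("pics/p2.png",cv2.resize(a,(780,600),interpolation=cv2.INTER_NEAREST))
E
```

```text
(no output)
```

View pics/p2.png

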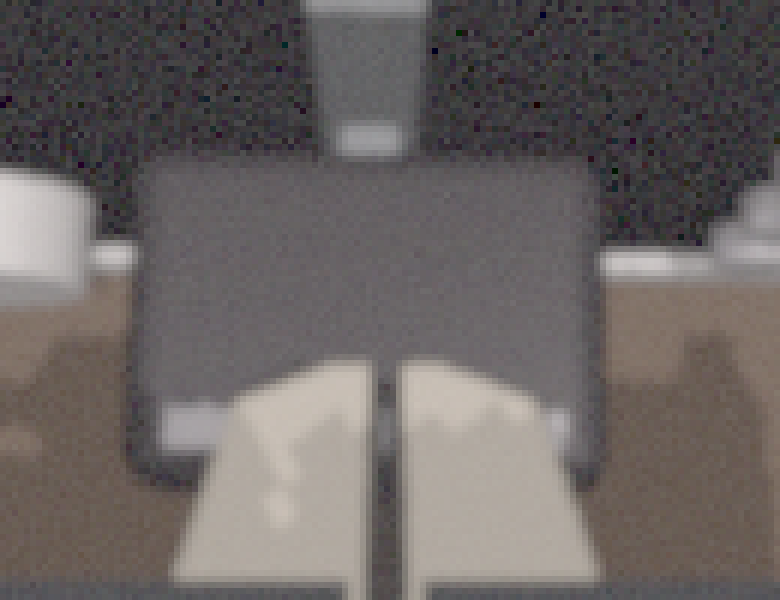

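>>> carry_out(
  increments=[0, 0, -2, 0, 0, 0, 1, 0, 0, -4, 0, 0, 0, 1, 0, 0, -4, 0, 0, 0, 1],
)

```text
clock: 4.32
position: [585.1, 288.1, 94.8]
ee_rot: [[0.382, 0.897, 0.221], [0.778, -0.441, 0.447], [0.499, 0.001, -0.867]]
wrist_force: [-2.7, -2.5, 7.8]
finger_gap: 0.007
grasp_force: 4.3
```

```bash
python3 - <<'E'
from h import *
import pickle
f=pickle.load(open("w1.pkl","rb"))
X=np.array([np.cos(np.radians(63.5)),np.sin(np.radians(63.5)),0]); k=np.array([584,286.5,0]); Y=np.array([-X[1],X[0],0])
for z in (165,155,145):
    print(z,[proj(f,k+a*X+b*Y+[0,0,z]).round(1).tolist() for a in(18,-18) for b in(-25,25)])
print("finger corners",[proj(f,f["c"]+0) if 0 else 0])
o=get_obs(); g=cam("wrist"); s=cam("side"); pickle.dump((g,s,o),open("w2.pkl","wb"))
R=np.array(o["ee_rot"]);p=np.array(o["position"])
print("now tip x=-7.5,0,7.5",[proj(g,p+a*R[:,0]).round(1).tolist() for a in(-7.5,0,7.5)],[proj(g,p+a*R[:,1]).round(1).tolist() for a in(-17.5,17.5)])
def en(im): return cv2.resize((255*(im[:,:,::-1]/255.)**0.5).astype(np.uint8),(400,400),interpolation=cv2.INTER_NEAREST)
q=proj(s,p).astype(int); print("side tip",q)
for z in(155,130,110,100,95): print(z,"side knob outer corners",[proj(s,k+a*X+b*Y+[0,0,z]).round(1).tolist() for a in(-18,) for b in(-25,25)])
cv2.imwrite("pics/p3.png",np.hstack([en(f["image"][195:275,240:320]),en(s["image"][q[1]-25:q[1]+25,q[0]-25:q[0]+25])]))
E
```

```text
165 [[304.4, 218.0], [255.4, 218.0], [305.1, 253.4], [254.8, 253.4]]
155 [[303.6, 220.0], [256.2, 220.0], [304.3, 254.4], [255.5, 254.4]]
145 [[302.9, 221.9], [256.8, 221.9], [303.5, 255.3], [256.3, 255.3]]
finger corners [0]
now tip x=-7.5,0,7.5 [[279.6, 252.0], [279.6, 242.0], [279.6, 231.8]] [[254.4, 242.0], [304.8, 242.0]]
side tip [234 181]
155 side knob outer corners [[240.4, 169.1], [226.7, 169.3]]
130 side knob outer corners [[240.8, 175.3], [227.2, 175.5]]
110 side knob outer corners [[241.0, 180.1], [227.5, 180.4]]
100 side knob outer corners [[241.1, 182.5], [227.7, 182.8]]
95 side knob outer corners [[241.2, 183.7], [227.8, 184.0]]
```

View pics/p3.png

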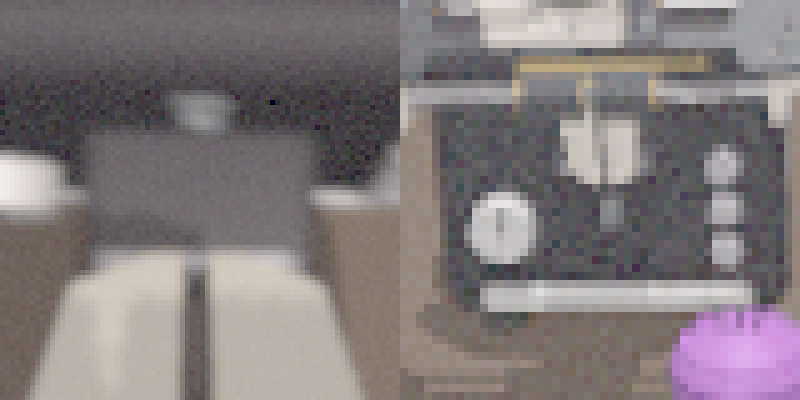

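>>> carry_out(
  increments=[0, 0, -1.5, 0, 0, 0, 1, 0, 0, -3, 0, 0, 0, 1, 0, 0, -4, 0, 0, 0, 1, 0, 0, -4, 0, 0, 0, 1],
)

```text
clock: 4.75
position: [585.1, 288.1, 90.8]
ee_rot: [[0.382, 0.897, 0.221], [0.778, -0.441, 0.447], [0.499, 0.001, -0.867]]
wrist_force: [-1.9, -1.7, 5.4]
finger_gap: 0.003
grasp_force: 3.3
```

>>> carry_out(
  increments=[0, 0, -1.5, 0, 0, 0, 1, 0, 0, -3, 0, 0, 0, 1, 0, 0, -3, 0, 0, 0, 1],
)

```text
clock: 5.0
position: [585.0, 288.0, 87.5]
ee_rot: [[0.382, 0.897, 0.221], [0.778, -0.441, 0.447], [0.498, 0.001, -0.867]]
wrist_force: [-1.3, -1.0, 4.3]
finger_gap: 0.01
grasp_force: 2.2
```

>>> carry_out(
  increments=[0, 0, -1, 0, 0, 0, 1, 0, 0, -2, 0, 0, 0, 1, 0, 0, -2, 0, 0, 0, 1],
)

```text
clock: 5.25
position: [585.0, 288.0, 85.4]
ee_rot: [[0.382, 0.897, 0.221], [0.778, -0.441, 0.447], [0.498, 0.001, -0.867]]
wrist_force: [-0.1, -1.6, 3.0]
finger_gap: 0.008
grasp_force: 1.7
```

>>> carry_out(
  increments=[0, 0, -1, 0, 0, 0, 1, 0, 0, -2, 0, 0, 0, 1, 0, 0, -2, 0, 0, 0, 1],
)

```text
clock: 5.5
position: [584.9, 288.0, 83.2]
ee_rot: [[0.382, 0.897, 0.22], [0.778, -0.441, 0.447], [0.498, 0.001, -0.867]]
wrist_force: [-0.0, -1.3, 2.4]
finger_gap: 0.002
grasp_force: 1.0
```

>>> carry_out(
  increments=[0, 0, -1, 0, 0, 0, 1, 0, 0, -2, 0, 0, 0, 1, 0, 0, -3, 0, 0, 0, 1, 0, 0, -3, 0, 0, 0, 1],
)

```text
clock: 5.83
position: [584.8, 288.0, 80.1]
ee_rot: [[0.383, 0.897, 0.22], [0.778, -0.441, 0.446], [0.498, 0.001, -0.867]]
wrist_force: [-0.7, -0.1, -0.3]
finger_gap: 0.001
grasp_force: 0.0
```

>>> carry_out(
  increments=[0, 0, -1, 0, 0, 0, 1, 0, 0, -2, 0, 0, 0, 1, 0, 0, -3, 0, 0, 0, 1, 0, 0, -3, 0, 0, 0, 1],
)

```text
clock: 6.17
position: [584.9, 288.0, 77.2]
ee_rot: [[0.382, 0.897, 0.22], [0.778, -0.441, 0.447], [0.498, 0.001, -0.867]]
wrist_force: [-0.5, -0.5, 0.6]
finger_gap: 0.006
grasp_force: 0.0
```

```bash
python3 - <<'E'
from h import *
f=cam("wrist"); o=get_obs(); print(o["wrist_force"],o["position"],o["joint_pos"])
X=np.array([np.cos(np.radians(63.5)),np.sin(np.radians(63.5)),0]); k=np.array([584,286.5,0]); Y=np.array([-X[1],X[0],0])
for z in (120,110,100,90):
    print(z,[proj(f,k+a*X+b*Y+[0,0,z]).round(1).tolist() for a in(18,-18) for b in(-25,25)])
a=f["image"][185:285,215:345,::-1].astype(float)
a=(255*(a/255)**0.5).astype(np.uint8)
cv2.imwrite("pics/p4.png",cv2.resize(a,(780,600),interpolation=cv2.INTER_NEAREST))
E
```

```text
[-0.31705292  0.14506267  0.3729231 ] [584.91975584 288.03446189  77.38335191] [ 12.46145398  -6.65101732 110.5233065   26.86185981  59.31377663
  28.1779046 ]
120 [[323.6, 203.7], [235.9, 203.2], [325.5, 267.7], [233.4, 267.2]]
110 [[321.2, 207.9], [238.2, 207.5], [322.9, 268.7], [235.9, 268.2]]
100 [[319.1, 211.8], [240.2, 211.4], [320.5, 269.5], [238.2, 269.0]]
90 [[317.1, 215.3], [242.1, 214.9], [318.5, 270.3], [240.2, 269.8]]
```

View pics/p4.png

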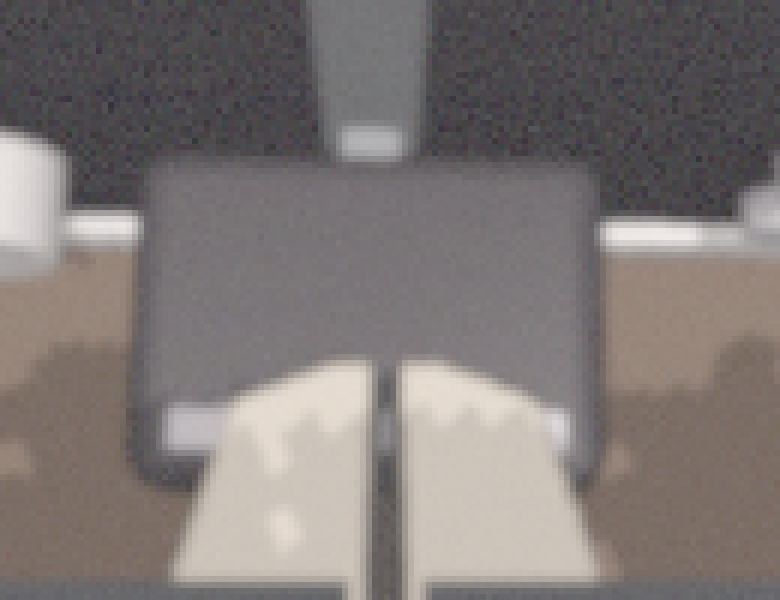

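>>> carry_out(
  increments=[0, 0, -1, 0, 0, 0, 1, 0, 0, -2, 0, 0, 0, 1, 0, 0, -3, 0, 0, 0, 1, 0, 0, -3, 0, 0, 0, 1],
)

```text
clock: 6.55
position: [585.3, 288.2, 75.2]
ee_rot: [[0.382, 0.897, 0.221], [0.778, -0.441, 0.447], [0.499, 0.001, -0.867]]
wrist_force: [-1.4, -1.3, 4.0]
finger_gap: 0.006
grasp_force: 2.4
```

>>> carry_out(
  increments=[0, 0, -1, 0, 0, 0, 1, 0, 0, -2, 0, 0, 0, 1, 0, 0, -2, 0, 0, 0, 1],
)

```text
clock: 6.8
position: [585.6, 288.4, 74.7]
ee_rot: [[0.381, 0.897, 0.222], [0.778, -0.441, 0.448], [0.5, 0.002, -0.866]]
wrist_force: [-8.6, -5.3, 17.1]
finger_gap: 0.005
grasp_force: 9.4
```

>>> carry_out(
  increments=[0, -1, 6, 0, 0, 0, 1, -3, -6, 18, 0, 0, 0, 1, -8, -16, 38, 0, 0, 0, 1, -14, -28, 65, 0, 0, 0, 1, -20, -42, 95, 0, 0, 0, 1, -24, -50, 125, 0, 0, 0, 1, -24, -50, 155, 0, 0, 0, 1, -24, -50, 155, 0, 0, 0, 1],
)

```text
clock: 7.47
position: [562.3, 237.5, 235.6]
ee_rot: [[0.379, 0.897, 0.228], [0.777, -0.442, 0.448], [0.503, 0.008, -0.865]]
wrist_force: [1.4, 0.5, 1.5]
finger_gap: 0.005
grasp_force: 0.0
```

```bash
python3 - <<'E'
from h import *
import pickle
f=cam("wrist"); s=cam("side"); t=cam("top"); o=get_obs(); print(o["wrist_force"],o["position"])
X=np.array([np.cos(np.radians(63.5)),np.sin(np.radians(63.5)),0]); k=np.array([584,286.5,0]); Y=np.array([-X[1],X[0],0])
for z in (155,100):
    print(z,[proj(f,k+a*X+b*Y+[0,0,z]).round(1).tolist() for a in(18,-18) for b in(-25,25)],proj(s,k-18*X+[0,0,z]))
s0=pickle.load(open("f0.pkl","rb"))["side"]
for im in(s0["image"],s["image"]): print(im[164:192,233:237].mean((1,2)).round().astype(int).tolist())
inc([642.9,-131.1,245],target(0,0,-60.3))
en=lambda im,w,h: cv2.resize((255*(im[:,:,::-1]/255.)**0.5).astype(np.uint8),(w,h),interpolation=cv2.INTER_NEAREST)
cv2.imwrite("pics/p5.png",np.hstack([en(f["image"][180:280,215:345],390,300),en(s["image"][150:200,205:265],360,300)]))
E
```

```text
[-0.11579687  0.42794444  0.07703423] [560.83190737 237.74928846 227.73527551]
155 [[301.5, 182.8], [251.8, 182.5], [302.0, 217.7], [250.9, 217.4]] [233.58514136 169.23664056]
100 [[297.8, 198.2], [255.5, 197.9], [298.1, 228.1], [254.8, 227.8]] [234.41391511 182.65137739]
[62, 60, 40, 88, 130, 47, 27, 35, 49, 62, 60, 64, 59, 62, 57, 57, 60, 57, 57, 58, 41, 33, 27, 32, 29, 27, 23, 92]
[68, 70, 68, 72, 74, 74, 70, 74, 71, 69, 69, 72, 69, 73, 64, 43, 78, 120, 76, 37, 28, 27, 28, 32, 27, 31, 22, 96]
at [560.8 237.7 227.7] shift [  82.1 -368.8   17.3] rotvec [-22.03  20.83 -33.34] | 45.1
```

View pics/p5.png

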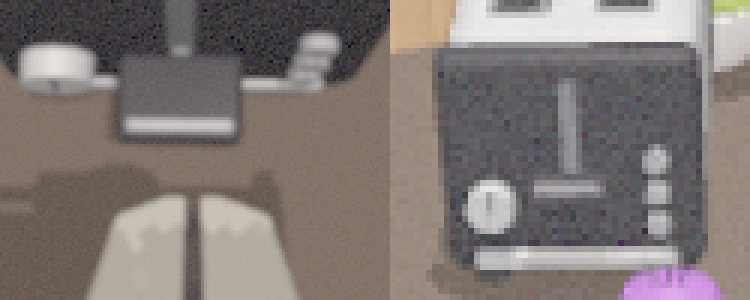

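>>> carry_out(
  increments=[5, -20, 5, -1.5, 1.4, -2.3, 1, 13, -55, 10, -4, 3.8, -6, 1, 21, -95, 15, -6.5, 6.2, -9.9, 0.5, 30, -135, 17, -9, 8.5, -13.7, 0, 39, -175, 17, -11.5, 10.9, -17.4, 0, 48, -215, 17, -14, 13.3, -21.2, 0, 57, -255, 17, -16.5, 15.6, -25, 0, 65, -292, 17, -19, 18, -28.8, 0],
)

```text
clock: 8.28
position: [625.8, -56.2, 243.3]
ee_rot: [[0.827, 0.56, 0.043], [0.558, -0.828, 0.053], [0.066, -0.02, -0.998]]
wrist_force: [0.4, 0.3, 0.3]
finger_gap: 0.387
grasp_force: 0.0
```

>>> carry_out(
  increments=[6, -26, 0, -1, 1, -1.5, 0, 11, -48, 0, -2, 2, -3, 0, 15, -66, -3, -2.8, 2.6, -4.2, 0, 17, -77, -8, -3, 2.8, -4.5, 0, 17, -77, -15, -3, 2.8, -4.5, 0, 17, -77, -22, -3, 2.8, -4.5, 0, 17, -77, -22, -3, 2.8, -4.5, 0, 17, -77, -22, -3, 2.8, -4.5, 0],
)

```text
clock: 8.95
position: [642.6, -130.0, 222.1]
ee_rot: [[0.868, 0.497, -0.0], [0.497, -0.868, 0.001], [0.001, -0.001, -1.0]]
wrist_force: [0.5, -0.1, 0.6]
finger_gap: 0.501
grasp_force: 0.0
```

```bash
python3 - <<'E'
from h import *
import pickle
inc([642.9,-131.1,222],target(0,0,-60.3)); o=get_obs(); print(o["clock"],o["joint_pos"].round(1) if hasattr(o["joint_pos"],"round") else o["joint_pos"],o["finger_gap"])
f=cam("wrist"); s=cam("side"); t=cam("top"); pickle.dump((f,s,t,o),open("w3.pkl","wb"))
R=np.array(o["ee_rot"]);p=np.array(o["position"])
for z in(0,-20,-30): print(z,[proj(f,p+R@[x,y,z]).round(1).tolist() for x in(-7.5,7.5) for y in(-23,23)])
a=np.radians(29.7)
for z in(192,160): print("bar",z,[proj(f,[642.9+b*40*np.cos(a),-131.1+b*40*np.sin(a),z]).round(1).tolist() for b in(-1,1)])
c=np.array([642.9,-131.1]); print("tip side",proj(s,p),"bar",proj(s,[*c,176]))
cv2.imwrite("pics/w3.png",f["image"][:,:,::-1])
E
```

```text
at [ 642.6 -130.   222.1] shift [ 0.3 -1.1 -0.1] rotvec [-0.08 -0.   -0.09] | 0.1
8.95 [-13.7   3.9  82.4   0.1  93.8  46.5] 0.5005996991779147
0 [[247.5, 251.0], [313.0, 251.0], [246.9, 230.9], [313.7, 230.9]]
-20 [[244.5, 263.7], [316.3, 263.7], [243.7, 241.8], [317.2, 241.9]]
-30 [[242.7, 271.0], [318.3, 271.0], [241.8, 248.2], [319.2, 248.2]]
bar 192 [[281.4, 272.7], [281.8, 177.0]]
bar 160 [[281.2, 256.4], [281.5, 170.5]]
tip side [307.61616142 196.0132604 ] bar [307.36628727 209.7948813 ]
```

View pics/w3.png

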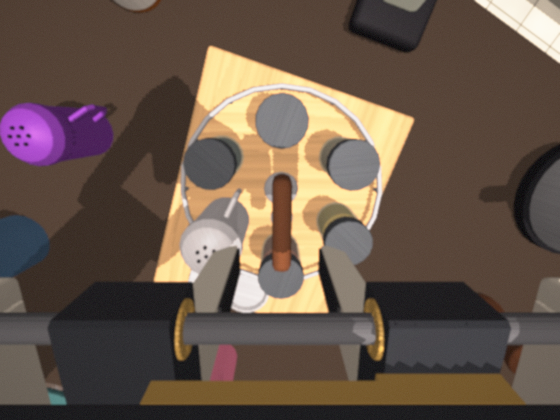

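>>> carry_out(
  increments=[0, -0.5, -6, 0, 0, 0, 0, 0.3, -1, -18, 0, 0, 0, 0, 0.3, -1, -32, 0, 0, 0, 0, 0.3, -1, -46, 0, 0, 0, 0, 0.3, -1, -60, 0, 0, 0, 0, 0.3, -1, -72, 0, 0, 0, 0, 0.3, -1, -80, 0, 0, 0, 0, 0.3, -1, -82, 0, 0, 0, 0],
)

```text
clock: 9.77
position: [642.7, -131.8, 138.4]
ee_rot: [[0.868, 0.496, -0.002], [0.496, -0.868, 0.001], [-0.001, -0.002, -1.0]]
wrist_force: [-0.6, -0.1, -0.1]
finger_gap: 0.501
grasp_force: 0.0
```

>>> carry_out(
  increments=[0, 0, 0, 0, 0, 0, 0.2, 0, 0, 0, 0, 0, 0, 0.4, 0, 0, 0, 0, 0, 0, 0.5, 0, 0, 0, 0, 0, 0, 0.6, 0, 0, 0, 0, 0, 0, 0.7, 0, 0, 0, 0, 0, 0, 0.8, 0, 0, 0, 0, 0, 0, 1, 0, 0, 0, 0, 0, 0, 1],
  force=15,
)

```text
clock: 10.43
position: [643.4, -131.8, 141.1]
ee_rot: [[0.868, 0.496, 0.001], [0.496, -0.868, 0.001], [0.001, -0.0, -1.0]]
wrist_force: [-2.3, 2.3, 4.9]
finger_gap: 0.17
grasp_force: 15.0
```

>>> carry_out(
  increments=[0, 0, 0, 0, 0, 0.1, 1, 0, 0, 0, 0, 0, 0.4, 1, 0, 0, 0, 0, 0, 0.9, 1, 0, 0, 0, 0, 0, 1.6, 1, 0, 0, 0, 0, 0, 2.5, 1, 0, 0, 0, 0, 0, 3.5, 1, 0, 0, 0, 0, 0, 4.8, 1, 0, 0, 0, 0, 0, 6.15, 1],
  force=40,
)

```text
clock: 11.1
position: [643.3, -131.7, 141.2]
ee_rot: [[0.81, 0.587, 0.001], [0.587, -0.81, 0.001], [0.001, -0.001, -1.0]]
wrist_force: [-3.7, 3.3, 5.7]
finger_gap: 0.168
grasp_force: 40.0
```

>>> carry_out(
  increments=[0, 0, 0, 0, 0, 1.5, 1, 0, 0, 0, 0, 0, 3.2, 1, 0, 0, 0, 0, 0, 4.95, 1, 0, 0, 0, 0, 0, 6.8, 1, 0, 0, 0, 0, 0, 8.75, 1, 0, 0, 0, 0, 0, 10.75, 1, 0, 0, 0, 0, 0, 12.8, 1, 0, 0, 0, 0, 0, 14.85, 1],
)

```text
clock: 11.77
position: [643.0, -131.3, 141.1]
ee_rot: [[0.631, 0.775, -0.001], [0.775, -0.631, 0.002], [0.001, -0.002, -1.0]]
wrist_force: [-7.2, 6.9, 8.6]
finger_gap: 0.169
grasp_force: 40.0
```

>>> carry_out(
  increments=[0, 0, 0, 0, 0, 2.05, 1, 0, 0, 0, 0, 0, 4.1, 1, 0, 0, 0, 0, 0, 6.1, 1, 0, 0, 0, 0, 0, 8.05, 1, 0, 0, 0, 0, 0, 9.9, 1, 0, 0, 0, 0, 0, 11.65, 1, 0, 0, 0, 0, 0, 13.3, 1, 0, 0, 0, 0, 0, 14.85, 1],
)

```text
clock: 12.43
position: [642.5, -131.0, 141.1]
ee_rot: [[0.412, 0.911, -0.002], [0.911, -0.412, 0.003], [0.002, -0.003, -1.0]]
wrist_force: [-12.0, 8.3, 9.0]
finger_gap: 0.167
grasp_force: 40.0
```

>>> carry_out(
  increments=[0, 0, 0, 0, 0, 1.4, 1, 0, 0, 0, 0, 0, 2.6, 1, 0, 0, 0, 0, 0, 3.65, 1, 0, 0, 0, 0, 0, 4.55, 1, 0, 0, 0, 0, 0, 5.25, 1, 0, 0, 0, 0, 0, 5.75, 1, 0, 0, 0, 0, 0, 6.05, 1, 0, 0, 0, 0, 0, 6.15, 1],
)

```text
clock: 13.1
position: [642.3, -131.0, 141.1]
ee_rot: [[0.313, 0.95, -0.002], [0.95, -0.313, 0.003], [0.002, -0.003, -1.0]]
wrist_force: [-14.2, 9.9, 9.6]
finger_gap: 0.167
grasp_force: 40.0
```

>>> carry_out(
  increments=[0, 0, 0, 0, 0, 0, 1, 0, 0, 0, 0, 0, 0, 1, 0, 0, 0, 0, 0, 0, 1, 0, 0, 0, 0, 0, 0, 1],
)

```text
clock: 13.43
position: [642.3, -131.0, 141.1]
ee_rot: [[0.313, 0.95, -0.002], [0.95, -0.313, 0.003], [0.002, -0.003, -1.0]]
wrist_force: [-14.3, 8.5, 10.3]
finger_gap: 0.17
grasp_force: 40.0
```

```bash
python3 - <<'E'
from h import *
import pickle
o=get_obs(); f=cam("wrist"); s=cam("side"); t=cam("top"); pickle.dump((f,s,t,o),open("w4.pkl","wb"))
print(o["clock"],np.round(o["position"],1),np.degrees(np.arctan2(o["ee_rot"][1][1],o["ee_rot"][0][1])),o["wrist_force"],o["moment"],o["finger_gap"],o["grasp_force"],np.abs(o["qvel"]).max())
c=np.array([642.9,-131.1]); a=np.radians(191.7); u=np.array([np.cos(a),np.sin(a)])
print("expected shaker top px: wrist",proj(f,[*(c+82*u),150]),"side",proj(s,[*(c+82*u),150]),"top",proj(t,[*(c+82*u),150]),"rest side",proj(s,[*(c+165*u),20]))
en=lambda im,w,h: cv2.resize(im[:,:,::-1],(w,h),interpolation=cv2.INTER_CUBIC)
z=np.zeros((600,800,3),np.uint8); z[:300,:400]=en(f["image"],400,300); z[:300,400:]=en(s["image"][180:300,225:385],400,300); z[300:,:300]=en(t["image"][130:260,245:375],300,300); z[300:,300:700]=en(s["image"],400,300)
cv2.imwrite("pics/w4.png",z)
E
```

```text
13.4333 [ 642.3 -131.   141.1] -18.244805583400673 [-14.25714013   8.45770214  10.3058145 ] [ 1.48957556  2.38018869 -0.050757  ] 0.1700051423167376 40.01311004161835 0.08262837337594367
expected shaker top px: wrist [179.59331038 300.16212177] side [286.27503275 226.97164327] top [310.1104095  206.91520681] rest side [264.4935001  273.95619941]
```

View pics/w4.png

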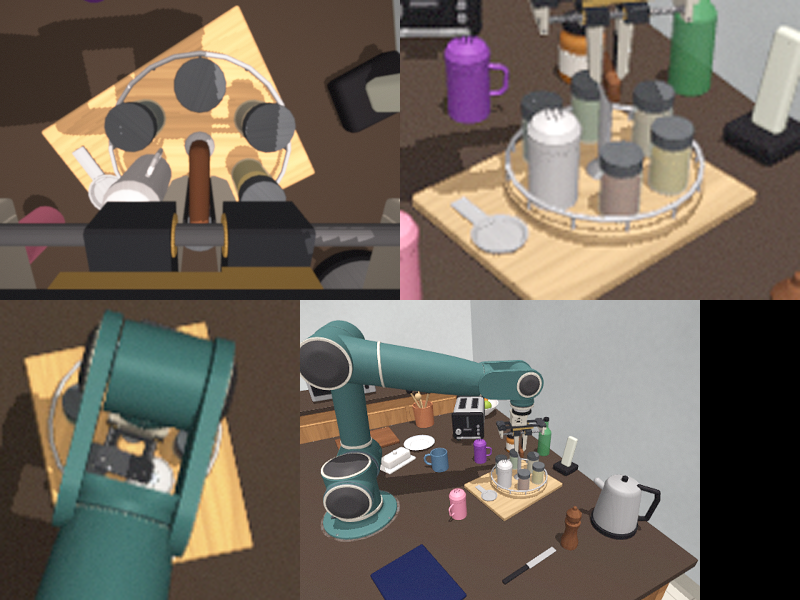

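>>> carry_out(
  increments=[-0.3, 0.2, 0.2, 0, 0, 0, 1, -0.6, 0.4, 0.4, 0, 0, 0, 1, -0.8, 0.5, 0.6, 0, 0, 0, 1, -0.8, 0.5, 0.6, 0, 0, 0, 1, -0.8, 0.5, 0.6, 0, 0, 0, 1],
)

```text
clock: 14.0
position: [642.3, -131.0, 141.2]
ee_rot: [[0.313, 0.95, -0.001], [0.95, -0.313, 0.002], [0.001, -0.001, -1.0]]
wrist_force: [-3.7, 5.7, 2.8]
finger_gap: 0.171
grasp_force: 40.0
```

```bash
python3 - <<'E'
from h import *
import pickle
s0=pickle.load(open("f0.pkl","rb"))["side"]; o=get_obs(); s1=cam("side")
print(o["clock"],np.round(o["position"],1),np.degrees(np.arctan2(o["ee_rot"][1][1],o["ee_rot"][0][1])),o["wrist_force"],o["grasp_force"])
for s,(x,y) in((s0,(279,220)),(s1,(287,228))):
    hs=cv2.cvtColor(s["image"],cv2.COLOR_RGB2HSV); m=((hs[...,1]<35)&(hs[...,2]>175)).astype(np.uint8)
    w=np.zeros_like(m); w[y-14:y+8,x-16:x+16]=m[y-14:y+8,x-16:x+16]
    n,l,st,c=cv2.connectedComponentsWithStats(w); k=1+np.argmax(st[1:,4]); l0=st[k]
    u=c[k]; P=onz(s,*u,145)[:2]-[642.9,-131.1]; print(u,l0,P,np.hypot(*P),np.degrees(np.arctan2(P[1],P[0]))%360)
sl=s1["image"][164:192,233:237].mean((1,2)).round().astype(int); print(sl.tolist())
E
```

```text
14.0 [ 642.3 -131.   141.2] -18.25651845523339 [-3.73965946  5.67918979  2.79401401] 39.99961316585541
[279.82432432 220.56306306] [270 214  20  14 222] [-76.5919238   29.25072945] 81.98736466287772 159.09796451922594
[286.32394366 230.09859155] [276 224  21  12 213] [-84.37754829 -24.3176677 ] 87.81184213140064 196.07701800015892
[70, 70, 72, 77, 74, 74, 74, 75, 72, 72, 71, 73, 72, 75, 66, 45, 81, 123, 80, 41, 35, 31, 31, 32, 32, 27, 26, 100]
```

```bash
python3 -c "
from workcell import *
print(close_job())"
```

```text
the job is handed in; nothing more can be done
None
```

The toaster lever is pressed down and stays down by itself. The turntable is turned about 42° so the metal shaker stands at the front behind the spoon rest, and the gripper still holds it motionless at 40 N. The shaker and all jars are standing, and the job was handed in at about 14 s.

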